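# Find the full bearing tin by its weight and hand it over

### The job

One of the two look-alike tins on the left still holds its bearings, the other is used up; feel by lifting them which is the heavier. Stack the lighter one squarely on the column of empty tins, its foot fitted down over the raised lid panel and let go; set tins down, never drop them, and do not shove the column or the other things on the bench. Then pick up the heavier tin and finish while still holding it in the gripper, level and still, over the middle of the round parts dish with its base about 15 cm above the bench, ready for the fitter to take.

Things in the scene. Friction and masses are not known exactly. Their poses are not given: they have to be found in the camera images.
- tin_p: One of the two loose tins on the robot's left: square closed grey steel tin, 57 x 57 x 59 mm tall, flat upright sides, fixed lid; origin at the centre of its underside, z up, x and y square to its sides. One of tin_p and tin_q holds three bearings, the other only a wooden bobbin; which is which changes and cannot be seen. They differ by 0.2 kg or more; each weighs under 0.6 kg. A grip of 25 N holds either.
- tin_q: The other loose tin on the robot's left, alike but for its weight: square closed grey steel tin, 57 x 57 x 59 mm tall, flat upright sides, fixed lid; origin at the centre of its underside, z up, x and y square to its sides. Underside: a bead round the foot leaves a square recess, 49 mm inside, 5 mm deep. The contents have 2 mm of play inside.
- column_low: Lower tin of the column of empties on the robot's right, loose, 0.15 kg: square closed grey steel tin, 57 x 57 x 59 mm tall, flat upright sides, fixed lid; origin at the centre of its underside, z up, x and y square to its sides. All four tins have the same shape.
- column_top: Upper tin of the column, loose, 0.15 kg: square closed grey steel tin, 57 x 57 x 59 mm tall, flat upright sides, fixed lid; origin at the centre of its underside, z up, x and y square to its sides. Top: raised panel 45 mm square, 4 mm high, rounded edges; the recess of the tin above drops over it with 2 mm play, origins then 55 mm apart.
- dish: round steel parts dish, 120 mm across the rim, 28 mm tall, stuck fast to the bench by its magnet, with a used bearing and two nuts in it, on the robot's right; origin at the centre of its underside
- dish_middle (a point): middle of the dish's inner floor, 8 mm above the bench
- marker: bystander, loose: paint marker, 16 x 120 x 17 mm, lying between the two loose tins; origin at the centre of its underside
- driver: bystander, loose: screwdriver with a yellow handle, 27 x 170 x 25 mm, lying between the column and the dish; origin at the centre of its underside
- flat_bar: bystander, loose: flat steel bar offcut, 40 x 122 x 10 mm, at the back left; origin at the centre of its underside

How it is judged (in metres and radians):
On the way, in this order (a step that is already met when the one before it is completed fails the run):
1. one of the two loose tins is lifted clear of the bench (((height (world z) of tin_p above 0.03 m and contact force between tin_p and the fingers above 2 N) or (height (world z) of tin_q above 0.03 m and contact force between tin_q and the fingers above 2 N))), for 0.2 s.
2. the lighter tin sits squarely on the column, foot over the lid panel, and is let go (((horizontal distance between tin_p and column_top below 0.006 m and z of tin_p in the frame of column_top between 0.052 and 0.058 m and (angle between the x axis of tin_p and the x axis of column_top, either way round below 0.12 rad or angle between the x axis of tin_p and the y axis of column_top, either way round below 0.12 rad) and angle between each of tin_p, column_low's own z axis and vertical below 0.06 rad and linear speed of tin_p below 0.02 m/s and contact force between tin_p and the arm below 0.05 N and contact force between tin_p and column_top between 0.6 and 2.9 N and horizontal distance between column_top and column_low below 0.006 m and z of column_top in the frame of column_low between 0.052 and 0.058 m and (angle between the x axis of column_top and the x axis of column_low, either way round below 0.12 rad or angle between the x axis of column_top and the y axis of column_low, either way round below 0.12 rad) and distance of column_low from where it was at the start of the episode below 0.03 m and height (world z) of column_low below 0.005 m) or (horizontal distance between tin_q and column_top below 0.006 m and z of tin_q in the frame of column_top between 0.052 and 0.058 m and (angle between the x axis of tin_q and the x axis of column_top, either way round below 0.12 rad or angle between the x axis of tin_q and the y axis of column_top, either way round below 0.12 rad) and angle between each of tin_q, column_low's own z axis and vertical below 0.06 rad and linear speed of tin_q below 0.02 m/s and contact force between tin_q and the arm below 0.05 N and contact force between tin_q and column_top between 0.6 and 2.9 N and horizontal distance between column_top and column_low below 0.006 m and z of column_top in the frame of column_low between 0.052 and 0.058 m and (angle between the x axis of column_top and the x axis of column_low, either way round below 0.12 rad or angle between the x axis of column_top and the y axis of column_low, either way round below 0.12 rad) and distance of column_low from where it was at the start of the episode below 0.03 m and height (world z) of column_low below 0.005 m))), for 0.2 s.
At the end, for the whole second after the job is handed in: The lighter tin is seated on the undisturbed column (centres within 6 mm, square within 7 degrees), let go; the heavier is held by the gripper alone, within 40 mm of the dish's middle from above, base 9 to 24 cm above the bench, level within 8 degrees, at rest. Column shifted under 30 mm ((((horizontal distance between tin_p and column_top below 0.006 m and z of tin_p in the frame of column_top between 0.052 and 0.058 m and (angle between the x axis of tin_p and the x axis of column_top, either way round below 0.12 rad or angle between the x axis of tin_p and the y axis of column_top, either way round below 0.12 rad) and angle between each of tin_p, column_low's own z axis and vertical below 0.06 rad and linear speed of tin_p below 0.02 m/s and contact force between tin_p and the arm below 0.05 N and contact force between tin_p and column_top between 0.6 and 2.9 N and horizontal distance between column_top and column_low below 0.006 m and z of column_top in the frame of column_low between 0.052 and 0.058 m and (angle between the x axis of column_top and the x axis of column_low, either way round below 0.12 rad or angle between the x axis of column_top and the y axis of column_low, either way round below 0.12 rad) and distance of column_low from where it was at the start of the episode below 0.03 m and height (world z) of column_low below 0.005 m) and (contact force between tin_q and the fingers above 2 N and horizontal distance between tin_q and dish_middle below 0.04 m and height (world z) of tin_q between 0.09 and 0.24 m and angle between tin_q's own z axis and vertical below 0.15 rad and linear speed of tin_q below 0.03 m/s and contact force between tin_q and tin_p below 0.05 N and contact force between tin_q and column_top below 0.05 N and contact force between tin_q and dish below 0.05 N)) or ((horizontal distance between tin_q and column_top below 0.006 m and z of tin_q in the frame of column_top between 0.052 and 0.058 m and (angle between the x axis of tin_q and the x axis of column_top, either way round below 0.12 rad or angle between the x axis of tin_q and the y axis of column_top, either way round below 0.12 rad) and angle between each of tin_q, column_low's own z axis and vertical below 0.06 rad and linear speed of tin_q below 0.02 m/s and contact force between tin_q and the arm below 0.05 N and contact force between tin_q and column_top between 0.6 and 2.9 N and horizontal distance between column_top and column_low below 0.006 m and z of column_top in the frame of column_low between 0.052 and 0.058 m and (angle between the x axis of column_top and the x axis of column_low, either way round below 0.12 rad or angle between the x axis of column_top and the y axis of column_low, either way round below 0.12 rad) and distance of column_low from where it was at the start of the episode below 0.03 m and height (world z) of column_low below 0.005 m) and (contact force between tin_p and the fingers above 2 N and horizontal distance between tin_p and dish_middle below 0.04 m and height (world z) of tin_p between 0.09 and 0.24 m and angle between tin_p's own z axis and vertical below 0.15 rad and linear speed of tin_p below 0.03 m/s and contact force between tin_p and tin_q below 0.05 N and contact force between tin_p and column_top below 0.05 N and contact force between tin_p and dish below 0.05 N)))); the arm keeps its last pose, push and grip.
It fails at once if a bystander is shifted more than 30 mm (distance of any of marker, driver, flat_bar from where it was at the start of the episode above 0.03 m).
It fails at once if the lower tin of the column is shoved more than 30 mm (distance of column_low from where it was at the start of the episode above 0.03 m).
It fails at once if a tin falls freely (dropped from more than about 15 mm) ((linear speed of tin_p above 0.55 m/s and contact force between tin_p and the fingers below 0.05 N) or (linear speed of tin_q above 0.55 m/s and contact force between tin_q and the fingers below 0.05 N) or (linear speed of column_top above 0.55 m/s and contact force between column_top and the fingers below 0.05 N)).
It fails at once if a tin is tipped over by more than 45 degrees (angle between any of tin_p, tin_q, column_low, column_top's own z axis and vertical above 0.8 rad).
It also fails if it takes over 72 s, if anything falls off the work surface, if the arm or the gripper's body presses on something with over 40 N, if the wrist force passes 120 N, or if a joint passes its speed limit or range.

### The arm

A 6-joint arm with a two-finger parallel gripper is mounted at the origin on the work surface; the furniture and walls round the work are solid. World frame = base frame: x ahead of the robot, y to its left, z up, the work surface at z = 0. Lengths are in mm, angles in rad, forces in N, time in s.
With the tool pointing down it reaches from about 325 to 850 mm from the base axis. Payload 15.5 kg.
Tool frame: the origin (TCP) lies midway between the tips of the shut fingers; the grasp point (between the pads) lies behind it (env.grip_depth is the x of the grasp point in the tool frame, in mm); x points along the fingers, y is the direction in which the jaws open and shut, and the axes are right-handed (so a half turn about x gives the same grasp; the last joint's range is limited). The gripper opens to 91 mm and grips with 3 to 60 N. Pads are 32 mm wide; open, the fingers measure 118 mm over their backs; the gripper's body (76 mm by 178 mm) begins 60 mm behind the grasp point.
Start: joints at [-1.363, 0.494, 1.345, -0, 1.302, -0.096], TCP at [186.969, -596.38, 213.915] pointing down, gripper open.
Joint ranges: [-2.91, 2.91], [-0.82, 2.16], [0.22, 2.67], [-1.22, 4.37], [0.12, 2.79], [-3.08, 3.08]. Speed limits (rad/s): [1.89, 1.89, 2.57, 3.01, 3.01, 3.01].

### API

Orientations are given as a unit quaternion [x, y, z, w].
In Python, from workcell import env gives the robot as it stands.
- The arm moves only by the shell command python3 -m handwheel 'ROWS' [FORCE]. ROWS is JSON, a list that holds one entry, the list of rows, each a list of 7 numbers: the shift along the tool's x, y, z in cm, then the turn, a rotation vector about the tool's x, y, z in degrees, then the closure in counts, from 0 (fully open) to 255 (shut). In form: [[[x, y, z, wx, wy, wz, gripper], ...]]. A call has 1 to 12 rows; each row shifts and turns the commanded pose from where the row before left it, along the tool's axes as they then stand; what a row does not reach is not made up. A row lasts 1/12 s, in which the tool goes at most 41.7 mm and 7.16 degrees, less where a joint would pass 70% of its speed; a pose out of reach is approached as far as the arm can. A call is refused whole if a number of a shift passes 4.17 or a number of a turn 7.16, either way. A call with a gripper value outside its range is refused whole. The fingers move at their own pace and stop on an object; FORCE is the grip in N (left out, the last holds). Time passes only in rows, so rows that do not move let the fingers close. It gives the time, the measured TCP pose, the force and the opening at its end, in the units of the state.
- env.sense(): the state, without advancing time (a new reading comes with each control period).
- env.capture(name): name is "scene" or "top" or "wrist"; returns the picture (420x560x3 uint8, red, green, blue); there is no depth.
- env.get_calibration(name): a dict with "K" (3x3 intrinsics, pixels), "extrinsics" (4x4, takes a point from world to camera coordinates). Camera axes: x right, y down, z forward; pixel columns grow to the right and rows downward; lengths in mm; the calibration is good to about 2 mm. A picture is of the moment at which its call begins: read the wrist's pose just before it. get_calibration takes no time and is no camera call; for the wrist camera it gives the pose at the moment of the call.
- env.close_job(): hands the job in, once; it reports no verdict.
Trained networks look in the newest picture that a camera, given by its name, has taken for a name from the list of things; names that differ only in an ending like _2 or _b are one class to them, and where a whole thing is asked for, a point or a joint stands for the part that bears it (a point fixed in the world has none). Each returns a list of dicts, best first, with "confidence" (0 to 1); they miss things now and then, are a little off and sometimes report something else, mostly with a low value. They report only what shows in the picture. A call takes as long as a camera call.
- env.masks_of(thing, camera): "pixels" (420x560 bool, what is visible of it) and "bbox" ([centre column, centre row, width, height] in pixels, round what is visible of it).
The state is a dict: "t": time; "qpos": joint angles; "qvel": joint speeds; "tau": joint torques, N m; "eef_pos": TCP position; "orientation": TCP orientation; "ft_force": force on the tool from outside, world axes, zero at the start; "torque": the same for the moment, N m; "opening": finger opening in mm.
Only numpy, scipy, OpenCV 4.12 (cv2) and the standard library are available. Lean on these libraries where they do the work, as an engineer would, in place of code of your own. Each camera call takes 0.05 s, during which the arm holds its last target.

## Working session

There is one attempt and no reset: what is moved stays moved. The work goes in short steps, Python scripts to look and compute and a shell command to move; the robot and the scene stay as the last step left them, time stands still between calls to the robot, and variables do not carry over. Pictures are saved under pics/ and viewed, and the job is handed in when it is done.

```bash
ls; mkdir -p pics; python3 - <<'E'
from workcell import env
import cv2,numpy as np
print(env.sense(), env.grip_depth)
for n in ["scene","top","wrist"]:
    im=env.capture(n); cv2.imwrite(f"pics/{n}0.png",im[:,:,::-1])
    c=env.get_calibration(n); print(n,np.round(c["K"],1).tolist(),np.round(c["extrinsics"],3).tolist())
    for th in ["tin_p","column_top","column_low","dish","marker","driver","flat_bar"]:
        for m in env.masks_of(th,n): print(n,th,round(m["confidence"],2),np.round(m["bbox"],1).tolist(),int(m["pixels"].sum()))
print(env.sense()["t"])
E
```

```text
pics
{'t': 0.0, 'qpos': array([-1.36248464e+00,  4.94195454e-01,  1.34612911e+00,  9.06149601e-06,
        1.30248079e+00, -9.54765289e-02]), 'qvel': array([-0.00010627, -0.00119042,  0.00028247, -0.0006987 ,  0.00068433,
        0.00157663]), 'tau': array([ 8.64815433e-03, -8.78794670e+01, -3.81848931e+01,  7.13612745e-02,
        5.30990737e-02, -9.94431093e-05]), 'eef_pos': array([ 186.90312565, -596.00812435,  213.33131255]), 'orientation': array([-0.69894424, -0.10742021,  0.69898643, -0.10656371]), 'ft_force': array([-0.81752823,  1.07320513,  0.76283432]), 'torque': array([-0.02359067,  0.0383536 ,  0.01289852]), 'opening': 91.14255889476627} -18.8
scene [[514.8, 0.0, 283.0], [0.0, 514.8, 210.0], [0.0, 0.0, 1.0]] [[0.568, -0.823, 0.008, -296.358], [-0.406, -0.288, -0.867, 269.891], [0.716, 0.49, -0.498, 973.52], [0.0, 0.0, 0.0, 1.0]]
scene tin_p 0.8 [218.4, 212.1, 29.9, 27.4] 546
scene column_low 0.92 [307.5, 262.4, 28.0, 26.3] 567
scene dish 0.77 [407.6, 284.8, 55.4, 37.3] 1645
scene driver 0.88 [381.6, 265.9, 36.1, 37.5] 259
scene driver 0.65 [218.4, 210.9, 33.1, 31.0] 551
s
[... 255 characters left out ...]
.5, 250.7, 27.0, 16.2] 558
top tin_p 0.87 [145.8, 240.2, 27.7, 31.9] 602
top column_top 0.65 [335.1, 253.2, 32.2, 31.7] 581
top column_top 0.5 [413.4, 235.8, 44.8, 39.8] 1462
top column_low 0.47 [321.1, 262.6, 9.3, 17.5] 39
top column_low 0.26 [183.6, 247.3, 8.9, 46.8] 257
top dish 0.9 [413.0, 234.6, 44.0, 37.7] 1460
top dish 0.17 [335.1, 254.2, 33.3, 32.6] 617
top marker 0.55 [185.1, 249.5, 7.1, 47.3] 259
top driver 0.62 [376.0, 218.8, 12.0, 53.3] 261
top flat_bar 0.96 [135.0, 199.2, 40.2, 37.5] 639
wrist [[357.6, 0.0, 277.8], [0.0, 357.6, 209.7], [0.0, 0.0, 1.0]] [[0.298, -0.954, -0.001, -623.96], [-0.914, -0.286, 0.288, -33.15], [-0.275, -0.085, -0.958, 392.345], [0.0, 0.0, 0.0, 1.0]]
1.2
```

```bash
python3 - <<'E'
import cv2
t=cv2.imread("pics/top0.png");cv2.imwrite("pics/topc.png",cv2.resize(t[150:300,110:460],(800,343),interpolation=cv2.INTER_CUBIC))
t=cv2.imread("pics/scene0.png");cv2.imwrite("pics/scenec.png",cv2.resize(t[150:330,150:470],(800,450),interpolation=cv2.INTER_CUBIC))
E
```

```text
(no output)
```

View pics/topc.png

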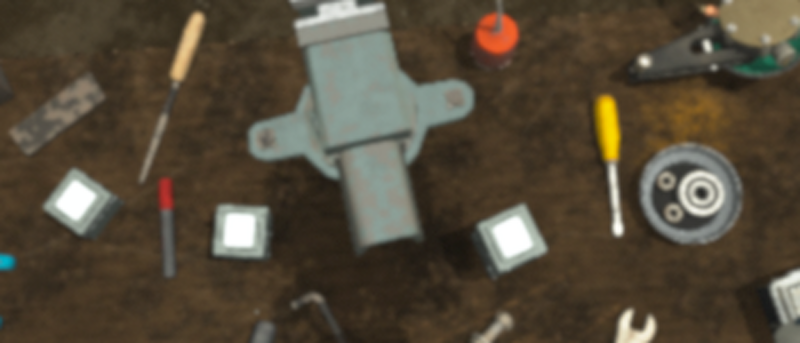

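View pics/scenec.png

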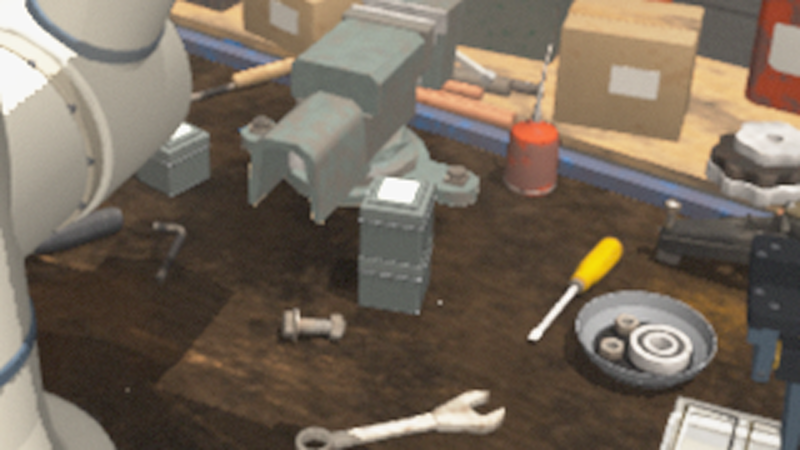

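View pics/wrist0.png

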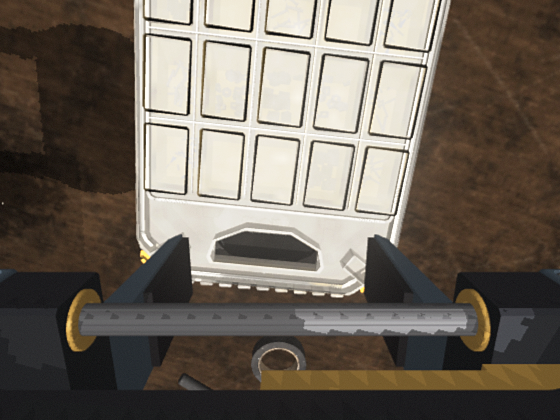

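The top view shows tins at crop (80,203) and (241,231), a column at (510,240), and a dish at (690,193), with the vise standing between the two sides. Next I'll locate the white lid panels precisely.

```bash
cat > h.py <<'E'
from workcell import env
import cv2,numpy as np
from scipy.spatial.transform import Rotation as R
def ray(cal,uv,z):
    K=cal["K"];E=np.array(cal["extrinsics"]);Rm=E[:3,:3];C=-Rm.T@E[:3,3]
    d=Rm.T@np.linalg.inv(K)@np.array([uv[0],uv[1],1.]); return (C+d*(z-C[2])/d[2])
def proj(cal,p):
    E=np.array(cal["extrinsics"]);c=E[:3,:3]@np.array(p)+E[:3,3];q=np.array(cal["K"])@c;return q[:2]/q[2]
def panel(im,cal,box,z,thr=170):
    """white label within box (u0,v0,u1,v1): weighted centroid + angle from world rectification"""
    u0,v0,u1,v1=[int(b) for b in box]
    g=im[v0:v1,u0:u1].min(2)
    m=(g>thr).astype(np.uint8)
    n,l,s,c=cv2.connectedComponentsWithStats(m)
    if n<2: return None
    i=1+np.argmax(s[1:,4]); cs,_=cv2.findContours((l==i).astype(np.uint8),0,2)
    pts=max(cs,key=len)[:,0,:]+[u0,v0]
    w=np.array([ray(cal,p,z)[:2] for p in pts],np.float32)
    r=cv2.minAreaRect(w); 
    cc=ray(cal,c[i]+[u0,v0],z)
    a=(r[2]+45)%90-45
    return dict(rect_c=np.round(r[0],1),size=np.round(r[1],1),ang=round(a,1),cent=np.round(cc,1),px=np.round(c[i]+[u0,v0],1),n=int(s[i,4]))
E
python3 - <<'E'
from h import *
s=env.capture("top");cal=env.get_calibration("top")
print("A",panel(s,cal,(125,220,165,260),59))
print("B",panel(s,cal,(195,230,235,270),59))
print("C",panel(s,cal,(315,235,355,275),114))
for th,z in [("dish",25),("marker",10),("driver",10),("flat_bar",10)]:
    m=env.masks_of(th,"top")
    if m:
        b=m[0]["bbox"];print(th,round(m[0]["confidence"],2),ray(cal,b[:2],z).round())
c=env.get_calibration("wrist");E=np.array(c["extrinsics"]);C=-E[:3,:3].T@E[:3,3]
st=env.sense();Q=R.from_quat(st["orientation"]);print("cam in tool",(Q.inv().apply(C-st["eef_pos"])).round(1), (Q.inv().as_matrix()@E[:3,:3].T).round(3));print(Q.as_matrix().round(3))
E
```

```text
A {'rect_c': array([521.4, 367. ]), 'size': array([40. , 41.6]), 'ang': -42.0, 'cent': array([521.3, 367.1,  59. ]), 'px': array([142.6, 237.1]), 'n': 227}
B {'rect_c': array([469.7, 177.3]), 'size': array([45.2, 40. ]), 'ang': -4.7, 'cent': array([469.8, 177.9,  59. ]), 'px': array([214.1, 250.4]), 'n': 241}
C {'rect_c': array([ 429.2, -134. ]), 'size': array([48. , 44.2]), 'ang': 20.9, 'cent': array([ 430.6, -133. ,  114. ]), 'px': array([334.6, 253. ]), 'n': 302}
dish 0.6 [ 474. -359.   25.]
marker 0.59 [492. 271.  10.]
driver 0.79 [ 524. -272.   10.]
flat_bar 0.75 [638. 400.  10.]
cam in tool [-170.8   -0.7  -80.9] [[ 0.001 -0.288  0.958]
 [ 1.    -0.    -0.001]
 [ 0.001  0.958  0.288]]
[[-0.     0.299 -0.954]
 [ 0.    -0.954 -0.299]
 [-1.    -0.     0.   ]]
```

```bash
python3 -m handwheel '[[[-0.9,-2.9,-2.2,0,0,0,0],[-0.9,-2.9,-2.2,0,0,0,0],[-0.9,-2.9,-2.2,0,0,0,0],[-0.9,-2.9,-2.2,0,0,0,0],[-0.9,-2.9,-2.2,0,0,0,0],[-0.9,-2.9,-2.2,0,0,0,0],[-0.9,-2.9,-2.2,0,0,0,0],[-0.9,-2.9,-2.2,0,0,0,0],[-0.9,-2.9,-2.2,0,0,0,0],[-0.9,-2.9,-2.2,0,0,0,0],[0,0,0,0,0,0,0],[0,0,0,0,0,0,0]]]' 25; python3 - <<'E'
from h import *
st=env.sense();im=env.capture("wrist");cal=env.get_calibration("wrist");cv2.imwrite("pics/w1.png",im[:,:,::-1])
print(st["eef_pos"],st["ft_force"],proj(cal,[430,-133,114]))
E
```

```text
t: 2.45
eef_pos: [310.8, -252.6, 304.6]
orientation: [0.699, 0.108, -0.698, 0.109]
ft_force: [0.2, -0.4, -0.1]
opening: 90.9
[ 310.78222987 -252.64909052  304.6232149 ] [ 0.2195285  -0.37021767 -0.0680878 ] [191.76521051  22.62085169]
```

View pics/w1.png

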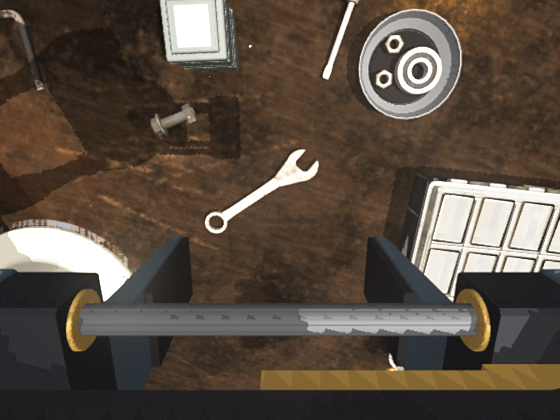

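Column panel is at (194,26) and the dish at (410,65). Both sit close to where the top camera put them, so I'll measure here.

```bash
python3 - <<'E'
from h import *
im=env.capture("wrist");cal=env.get_calibration("wrist")
for thr in (170,200,225): print("C",panel(im,cal,(150,0,245,75),114,thr))
m=env.masks_of("dish","wrist")[0];b=m["bbox"];print("dish",m["confidence"],ray(cal,b[:2],25))
E
```

```text
C {'rect_c': array([ 424.7, -135.7]), 'size': array([49.6, 55.2]), 'ang': 19.7, 'cent': array([ 425.4, -135.4,  114. ]), 'px': array([192.5,  28.2]), 'n': 3301}
C {'rect_c': array([ 427.9, -133.6]), 'size': array([41.3, 42. ]), 'ang': 19.5, 'cent': array([ 428.1, -133.4,  114. ]), 'px': array([191. ,  24.4]), 'n': 2275}
C {'rect_c': array([ 427.8, -133.4]), 'size': array([35.8, 31.8]), 'ang': 19.9, 'cent': array([ 428.1, -133.3,  114. ]), 'px': array([190.9,  24.4]), 'n': 1508}
dish 0.78 [ 473.17482869 -363.57368216   25.        ]
```

```bash
python3 -m handwheel '[[[-0.2,-2.9,-2.4,0,0,0,0],[-0.2,-2.9,-2.4,0,0,0,0],[-0.2,-2.9,-2.4,0,0,0,0],[-0.2,-2.9,-2.4,0,0,0,0],[-0.2,-2.9,-2.4,0,0,0,0],[0,-2.9,-2.4,0,0,0,0],[0,-2.9,-2.4,0,0,0,0],[0,-2.9,-2.4,0,0,0,0],[0,-2.9,-2.4,0,0,0,0],[0,-2.9,-2.4,0,0,0,0],[0,-2.9,-2.4,0,0,0,0],[0,0,0,0,0,0,0]]]'
```

```text
t: 3.6
eef_pos: [469.0, 133.4, 313.1]
orientation: [0.699, 0.108, -0.699, 0.107]
ft_force: [-1.5, -0.9, -0.8]
opening: 91.5
```

```bash
python3 -m handwheel '[[[0,0,0,-6.8,0,0,0],[0,0,0,-6.8,0,0,0],[0,0,0,-6.8,0,0,0],[0,0,0,-6.8,0,0,0],[0,0,0,-6.8,0,0,0],[0,0,0,-6.8,0,0,0],[0,0,0,-6.8,0,0,0],[0,0,0,-6.8,0,0,0],[0,0,0,-6.8,0,0,0],[0,0,0,-6.8,0,0,0],[2,0,-2.2,0,0,0,0],[2,0,-2.2,0,0,0,0]]]'
python3 -m handwheel '[[[3,0,0,0,0,0,0],[3,0,0,0,0,0,0],[3,0,0,0,0,0,0],[2,0,0,0,0,0,0],[0,0,0,0,0,0,0],[0,0,0,0,0,0,0]]]'
python3 - <<'E'
from h import *
im=env.capture("wrist");cal=env.get_calibration("wrist");cv2.imwrite("pics/w2.png",im[:,:,::-1])
print(env.sense()["eef_pos"],R.from_quat(env.sense()["orientation"]).as_matrix().round(3).tolist(),proj(cal,[470,177.5,59]))
u,v=proj(cal,[470,177.5,59])
for thr in (170,200,225): print("B",panel(im,cal,(u-70,v-70,u+70,v+70),59,thr))
E
```

```text
t: 4.6
eef_pos: [471.6, 172.3, 273.7]
orientation: [0.521, 0.479, -0.52, 0.479]
ft_force: [-0.0, 0.6, 0.3]
opening: 91.3
t: 5.1
eef_pos: [470.2, 172.4, 163.3]
orientation: [-0.519, -0.48, 0.521, -0.479]
ft_force: [1.2, 0.0, 0.5]
opening: 91.4
[470.9266168  172.77179911 164.43138998] [[-0.0, 0.997, -0.081], [-0.0, -0.081, -0.997], [-1.0, -0.0, 0.0]] [277.80273757 203.21787362]
B {'rect_c': array([468.7, 176.6]), 'size': array([57.1, 57.1]), 'ang': -7.6, 'cent': array([468.8, 177.6,  59. ]), 'px': array([276.4, 203.2]), 'n': 4850}
B {'rect_c': array([468.5, 176.5]), 'size': array([56.6, 56.6]), 'ang': -7.5, 'cent': array([468.6, 177.5,  59. ]), 'px': array([276.1, 203.4]), 'n': 4720}
B {'rect_c': array([468.6, 176.5]), 'size': array([56.1, 56.1]), 'ang': -7.7, 'cent': array([468.6, 177.3,  59. ]), 'px': array([276.1, 203.6]), 'n': 4585}
```

View pics/w2.png

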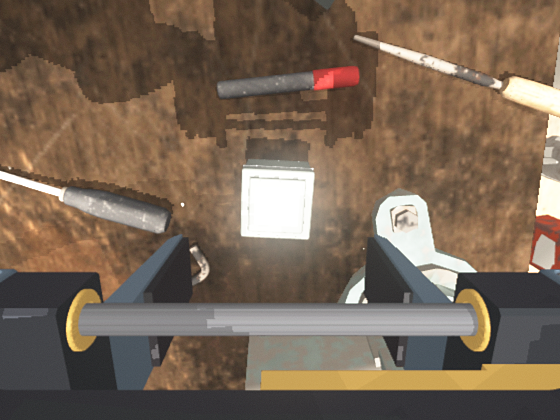

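```bash
cat > ft.py <<'E'
from h import *
f=[];ta=[];to=[]
for i in range(16):
    s=env.sense();f.append(s["ft_force"]);ta.append(s["tau"]);to.append(s["torque"]);env.capture("wrist")
print("t",round(s["t"],2),"f",np.mean(f,0).round(2),"sd",np.std(f,0).round(2),"tau",np.mean(ta,0).round(2),np.std(ta,0).round(2),"mom",np.mean(to,0).round(3),"open",s["opening"])
E
python3 ft.py
python3 -m handwheel '[[[0,-0.2,-0.45,3,0,0,0],[3,0,0,0,0,0,0],[3,0,0,0,0,0,0],[3,0,0,0,0,0,0],[2.5,0,0,0,0,0,0],[2,0,0,0,0,0,0],[1.5,0,0,0,0,0,0],[0,0,0,0,0,0,0],[0,0,0,0,0,0,0]]]'
python3 - <<'E'
from h import *
im=env.capture("wrist");cv2.imwrite("pics/w3.png",im[:,:,::-1])
E
```

```text
t 5.9 f [ 0.17 -0.05 -0.35] sd [0.6  0.47 0.5 ] tau [-1.100e-01 -6.959e+01 -3.086e+01  7.000e-02  1.000e-02 -0.000e+00] [0.09 1.   0.47 0.   0.04 0.  ] mom [-0.016 -0.099  0.013] open 90.98471407958725
t: 6.7
eef_pos: [468.2, 177.9, 13.7]
orientation: [-0.532, -0.466, 0.533, -0.466]
ft_force: [1.2, 0.4, 0.3]
opening: 91.1
```

View pics/w3.png

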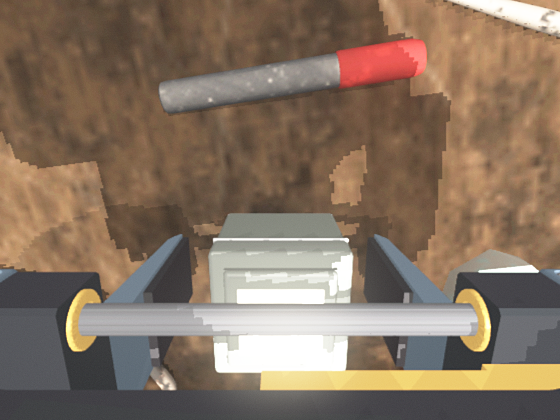

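The tin is centred between the pads (columns 212–350). I'll grip it at 25 N and lift.

```bash
python3 -m handwheel '[[[0,0,0,0,0,0,140],[0,0,0,0,0,0,140],[0,0,0,0,0,0,140],[0,0,0,0,0,0,140],[0,0,0,0,0,0,140],[0,0,0,0,0,0,140],[0,0,0,0,0,0,140],[0,0,0,0,0,0,140]]]' 25
python3 -m handwheel '[[[-0.5,0,0,0,0,0,140],[-1,0,0,0,0,0,140],[-2,0,0,0,0,0,140],[-3,0,0,0,0,0,140],[-3,0,0,0,0,0,140],[-3,0,0,0,0,0,140],[-1.5,0,0,0,0,0,140],[-1,0,0,0,0,0,140],[0,0,0,0,0,0,140],[0,0,0,0,0,0,140]]]'
python3 ft.py
```

```text
t: 7.42
eef_pos: [468.7, 178.1, 14.2]
orientation: [0.532, 0.466, -0.532, 0.466]
ft_force: [0.2, -0.0, 6.2]
opening: 56.8
t: 8.25
eef_pos: [468.4, 178.0, 164.4]
orientation: [0.532, 0.466, -0.532, 0.466]
ft_force: [-0.7, 0.4, -6.0]
opening: 56.5
t 9.0 f [ 0.13  0.17 -5.12] sd [0.44 0.58 0.58] tau [ 1.000e-02 -7.315e+01 -3.248e+01  6.000e-02  5.000e-02 -0.000e+00] [0.02 0.93 0.42 0.   0.08 0.  ] mom [-0.004 -0.086  0.003] open 56.91189413753994
```

B weighs about 4.8 N (0.49 kg), so it is the heavy one, because the lighter must be under 0.3 kg. I'll set it back and take the other.

```bash
python3 -m handwheel '[[[3,0,0,0,0,0,140],[3,0,0,0,0,0,140],[3,0,0,0,0,0,140],[3,0,0,0,0,0,140],[1.5,0,0,0,0,0,140],[0.8,0,0,0,0,0,140],[0.4,0,0,0,0,0,140],[0.2,0,0,0,0,0,140],[0,0,0,0,0,0,140],[0,0,0,0,0,0,140]]]'
python3 -m handwheel '[[[0.1,0,0,0,0,0,140],[0,0,0,0,0,0,140]]]'
```

```text
t: 9.88
eef_pos: [469.2, 178.2, 15.9]
orientation: [0.533, 0.466, -0.532, 0.466]
ft_force: [0.7, 0.6, -6.2]
opening: 57.0
t: 10.05
eef_pos: [468.9, 178.2, 14.5]
orientation: [0.532, 0.466, -0.532, 0.466]
ft_force: [-0.1, 0.9, -5.4]
opening: 57.0
```

```bash
python3 -m handwheel '[[[0.1,0,0,0,0,0,140],[0,0,0,0,0,0,140]]]';python3 -m handwheel '[[[0.05,0,0,0,0,0,140],[0,0,0,0,0,0,140]]]'
```

```text
t: 10.22
eef_pos: [468.9, 178.2, 14.0]
orientation: [0.532, 0.466, -0.532, 0.466]
ft_force: [-3.0, -0.7, 14.6]
opening: 56.9
t: 10.38
eef_pos: [469.0, 178.2, 13.9]
orientation: [0.533, 0.466, -0.531, 0.466]
ft_force: [-4.0, -0.7, 25.5]
opening: 56.6
```

```bash
python3 -m handwheel '[[[-0.1,0,0,0,0,0,60],[0,0,0,0,0,0,0],[0,0,0,0,0,0,0],[0,0,0,0,0,0,0],[0,0,0,0,0,0,0],[0,0,0,0,0,0,0]]]'
python3 -m handwheel '[[[-1,0,0,0,0,0,0],[-3,0,0,0,0,0,0],[-4,0,0,0,0,0,0],[-4,0,0,0,0,0,0],[-3,0.5,-3,0,0,0,0],[0,0.6,-3.9,0,0,0,0],[0,0.5,-3.5,0,0,0,0],[0,0.5,-3.5,0,0,0,0],[0,0.3,-3,0,0,0,0],[0,0.3,-2.5,0,0,0,0],[0,0,0,0,0,0,0]]]'
python3 -m handwheel '[[[0,0,0,-6.95,0,0,0],[0,0,0,-6.95,0,0,0],[0,0,0,-6.95,0,0,0],[0,0,0,-6.95,0,0,0],[0,0,0,-6.95,0,0,0],[0,0,0,-6.95,0,0,0],[0,0,0,-6.95,0,0,0],[0,0,0,-6.95,0,0,0],[0,0,0,0,0,0,0],[0,0,0,0,0,0,0]]]'
python3 - <<'E'
from h import *
im=env.capture("wrist");cal=env.get_calibration("wrist");cv2.imwrite("pics/w4.png",im[:,:,::-1])
print(env.sense()["eef_pos"],R.from_quat(env.sense()["orientation"]).as_matrix().round(3).tolist(),proj(cal,[521,367,59]))
u,v=proj(cal,[521,367,59])
for thr in (170,200,225): print("A",panel(im,cal,(u-70,v-70,u+70,v+70),59,thr))
E
python3 ft.py
```

```text
t: 10.88
eef_pos: [468.5, 178.0, 13.3]
orientation: [-0.532, -0.466, 0.532, -0.466]
ft_force: [1.0, -1.0, -0.4]
opening: 90.8
t: 11.8
eef_pos: [521.3, 370.2, 163.3]
orientation: [0.532, 0.467, -0.531, 0.466]
ft_force: [-1.1, -0.2, -0.2]
opening: 91.5
t: 12.63
eef_pos: [520.5, 365.7, 163.2]
orientation: [0.255, 0.66, -0.255, 0.66]
ft_force: [-0.8, 0.6, -0.1]
opening: 91.1
[520.57364821 365.78601326 163.07979707] [[0.0, 0.673, 0.74], [0.0, 0.74, -0.673], [-1.0, 0.0, 0.0]] [279.83315722 209.59144659]
A {'rect_c': array([517.3, 365.1]), 'size': array([57.1, 57.2]), 'ang': -39.4, 'cent': array([516.4, 365.6,  59. ]), 'px': array([274.7, 206.7]), 'n': 4818}
A {'rect_c': array([517.1, 364.9]), 'size': array([56.3, 56.4]), 'ang': -39.3, 'cent': array([517.6, 363. ,  59. ]), 'px': array([273.2, 209.8]), 'n': 4200}
A {'rect_c': array([517. , 364.9]), 'size': array([56.1, 56. ]), 'ang': -39.4, 'cent': array([518.7, 361.4,  59. ]), 'px': array([272.7, 212.1]), 'n': 3808}
t 13.43 f [-0.05  0.03 -0.04] sd [0.39 0.56 0.58] tau [-2.000e-02 -9.133e+01 -3.570e+01  6.000e-02  7.000e-02 -1.000e-02] [0.02 0.05 0.   0.   0.01 0.16] mom [ 0.034 -0.143  0.004] open 90.92007330054443
```

View pics/w4.png

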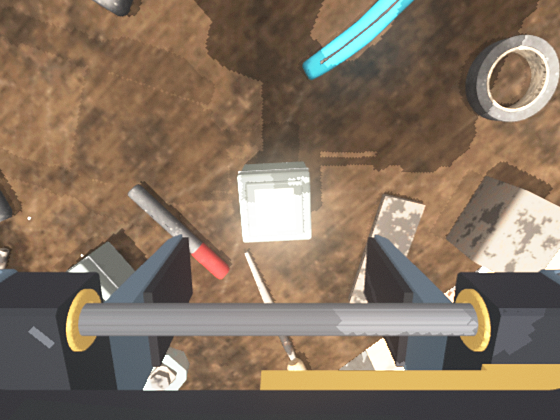

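```bash
python3 -m handwheel '[[[0,-0.28,-0.2,-2.9,0,0,0],[3,0,0,0,0,0,0],[3,0,0,0,0,0,0],[3,0,0,0,0,0,0],[3,0,0,0,0,0,0],[2,0,0,0,0,0,0],[0.9,0,0,0,0,0,0],[0,0,0,0,0,0,0],[0,0,0,0,0,0,0]]]'
python3 - <<'E'
from h import *
im=env.capture("wrist");cv2.imwrite("pics/w5.png",im[:,:,::-1])
E
```

```text
t: 14.23
eef_pos: [517.6, 365.5, 14.2]
orientation: [0.237, 0.666, -0.237, 0.666]
ft_force: [0.4, -0.7, 0.6]
opening: 90.9
```

View pics/w5.png

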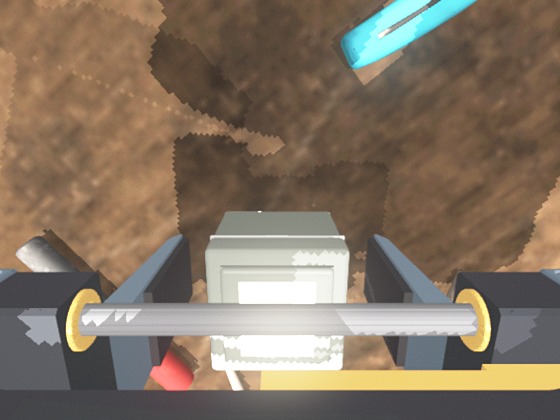

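The tin is centred (columns 208–346) and the marker is clear behind the left finger. Grip and lift.

```bash
python3 -m handwheel '[[[0,0,0,0,0,0,140],[0,0,0,0,0,0,140],[0,0,0,0,0,0,140],[0,0,0,0,0,0,140],[0,0,0,0,0,0,140],[0,0,0,0,0,0,140],[0,0,0,0,0,0,140],[0,0,0,0,0,0,140]]]' 25
python3 -m handwheel '[[[-0.5,0,0,0,0,0,140],[-1,0,0,0,0,0,140],[-2,0,0,0,0,0,140],[-3,0,0,0,0,0,140],[-3,0,0,0,0,0,140],[-3,0,0,0,0,0,140],[-1.5,0,0,0,0,0,140],[-1,0,0,0,0,0,140],[0,0,0,0,0,0,140],[0,0,0,0,0,0,140]]]'
python3 ft.py
```

```text
t: 14.95
eef_pos: [517.4, 365.3, 13.9]
orientation: [0.237, 0.666, -0.237, 0.666]
ft_force: [-0.9, 0.1, 5.9]
opening: 56.5
t: 15.78
eef_pos: [517.1, 365.2, 163.5]
orientation: [0.237, 0.666, -0.237, 0.666]
ft_force: [0.4, 0.1, -2.5]
opening: 56.9
t 16.53 f [ 0.22  0.12 -1.6 ] sd [0.52 0.35 0.55] tau [ 1.000e-02 -9.224e+01 -3.626e+01  5.000e-02  9.000e-02  0.000e+00] [0.02 1.22 0.52 0.   0.07 0.  ] mom [ 0.051 -0.134  0.003] open 56.78553717800922
```

A weighs about 1.6 N (0.16 kg), so it is the lighter. Before crossing I'll estimate the vise's height and extent.

```bash
python3 - <<'E'
from h import *
ct=env.get_calibration("top");cs=env.get_calibration("scene")
def top(u,v):return (110+u*350/800,150+v*150/343)
for nm,uv in [("tipL",(360,253)),("tipR",(420,237)),("slideR_in",(405,140)),("blockR_front",(410,135)),("blockL_front",(325,150)),("blockR_back",(385,35)),("flangeR",(470,95))]:
    for z in (0,60,100,140,180,220):
        p=ray(ct,top(*uv),z);q=proj(cs,p);print(nm,z,p[:2].round(),"scenec",((q-[150,150])*2.5).round())
E
```

```text
tipL 0 [438.  41.] scenec [253. 229.]
tipL 60 [431.  39.] scenec [249. 182.]
tipL 100 [427.  37.] scenec [246. 149.]
tipL 140 [422.  36.] scenec [243. 115.]
tipL 180 [418.  35.] scenec [240.  79.]
tipL 220 [414.  33.] scenec [237.  42.]
tipR 0 [451. -34.] scenec [321. 247.]
tipR 60 [444. -32.] scenec [315. 198.]
tipR 100 [439. -31.] scenec [311. 165.]
tipR 140 [434. -30.] scenec [307. 129.]
tipR 180 [429. -28.] scenec [303.  93.]
tipR 220 [425. -27.] scenec [298.  55.]
slideR_in 0 [573. -26.] scenec [380. 192.]
slideR_in 60 [560. -24.] scenec [374. 148.]
slideR_in 100 [551. -23.] scenec [369. 117.]
slideR_in 140 [542. -22.] scenec [364.  85.]
slideR_in 180 [533. -21.] scenec [359.  51.]
slideR_in 220 [524. -21.] scenec [354.  16.]
blockR_front 0 [579. -32.] scenec [388. 191.]
blockR_front 60 [566. -31.] scenec [382. 147.]
blockR_front 100 [556. -29.] scenec [377. 116.]
blockR_front 140 [547. -28.] scenec [372.  84.]
blockR_front 180 [538. -27.] scenec [367.  51.]
blockR_front 220 [529. -26.] scenec [361.  16.]
blockL_front 0 [569.  74.] scenec [302. 166.]
blockL_front 60 [556.  71.] scenec [297. 124.]
blockL_front 100 [547.  68.] scenec [294.  94.]
blockL_front 140 [538.  66.] scenec [290.  63.]
blockL_front 180 [529.  63.] scenec [286.  31.]
blockL_front 220 [520.  61.] scenec [283.  -2.]
blockR_back 0 [712. -12.] scenec [435. 136.]
blockR_back 60 [692. -11.] scenec [428.  96.]
blockR_back 100 [678. -10.] scenec [423.  68.]
blockR_back 140 [664. -10.] scenec [417.  39.]
blockR_back 180 [651. -10.] scenec [412.   9.]
blockR_back 220 [637.  -9.] scenec [406. -23.]
flangeR 0 [ 625. -112.] scenec [475. 196.]
flangeR 60 [ 608. -106.] scenec [466. 151.]
flangeR 100 [ 598. -102.] scenec [459. 120.]
flangeR 140 [587. -98.] scenec [453.  88.]
flangeR 180 [576. -95.] scenec [446.  54.]
flangeR 220 [566. -91.] scenec [439.  19.]
```

The vise tops out around 100–140 mm, so I'll cross with TCP at about 300.

```bash
python3 -m handwheel '[[[-2,0,0,0,0,0,140],[-3,0,0,0,0,0,140],[-3,0,0,0,0,0,140],[-3,-1,0.7,0,0,0,140],[-2,-2.2,1.4,0,0,0,140],[-0.7,-3,2,0,0,0,140],[0,-3.2,2.05,0,0,0,140],[0,-3.2,2.05,0,0,0,140],[0,-3.2,2.05,0,0,0,140],[0,-3.2,2.05,0,0,0,140],[0,-3.2,2.05,0,0,0,140],[0,-3.2,2.05,0,0,0,140]]]'
python3 -m handwheel '[[[0,-3.2,2.05,0,0,0,140],[0,-3.2,2.05,0,0,0,140],[0,-3.2,2.05,0,0,0,140],[0,-3.2,2.05,0,0,0,140],[0,-3.2,2.05,0,0,0,140],[0,-3.2,2.05,0,0,0,140],[0,-2,1.3,0,0,0,140],[0,-1,0.6,0,0,0,140],[0,0,0,0,0,0,140],[0,0,0,0,0,0,140]]]'
```

```text
t: 17.58
eef_pos: [483.8, 63.1, 300.9]
orientation: [0.237, 0.666, -0.236, 0.667]
ft_force: [0.8, -0.8, -1.1]
opening: 56.8
t: 18.42
eef_pos: [454.6, -196.8, 300.6]
orientation: [0.237, 0.666, -0.237, 0.666]
ft_force: [-0.2, 0.4, -2.0]
opening: 57.4
```

```bash
python3 -m handwheel '[[[0,0,0,6.2,0,0,140],[0,0,0,6.2,0,0,140],[0,0,0,6.2,0,0,140],[0,0,0,6.2,0,0,140],[0,0,0,6.2,0,0,140],[2,0,0,0,0,0,140],[3,0,0,0,0,0,140],[3,0,0,0,0,0,140],[1.5,0,0,0,0,0,140],[0.5,0,0,0,0,0,140],[0,0,0,0,0,0,140],[0,0,0,0,0,0,140]]]'
python3 - <<'E'
from h import *
im=env.capture("wrist");cal=env.get_calibration("wrist");cv2.imwrite("pics/w6.png",im[:,:,::-1])
s=env.sense();print(s["eef_pos"],R.from_quat(s["orientation"]).as_matrix().round(3).tolist(),proj(cal,[428,-133,114]))
u,v=proj(cal,[428,-133,114])
for thr in (170,200,225): print("C",panel(im,cal,(u-60,max(v-60,0),u+60,v+60),112,thr))
E
```

```text
t: 19.42
eef_pos: [455.3, -196.5, 201.5]
orientation: [0.406, 0.579, -0.406, 0.579]
ft_force: [0.5, -0.6, -1.0]
opening: 56.6
[ 455.46665623 -196.85426386  201.87783746] [[0.002, 0.94, 0.341], [-0.001, 0.341, -0.94], [-1.0, 0.001, 0.001]] [273.25737803 121.81296001]
C {'rect_c': array([ 428.3, -131. ]), 'size': array([37.5, 35. ]), 'ang': 19.9, 'cent': array([ 428.7, -131.4,  112. ]), 'px': array([275. , 119.8]), 'n': 2540}
C {'rect_c': array([ 428.3, -133.4]), 'size': array([35.3, 30.3]), 'ang': 19.9, 'cent': array([ 428.2, -133.1,  112. ]), 'px': array([273.5, 122. ]), 'n': 2245}
C {'rect_c': array([ 428.4, -133.4]), 'size': array([35. , 30.3]), 'ang': 19.9, 'cent': array([ 428.2, -133. ,  112. ]), 'px': array([273.6, 121.8]), 'n': 2221}
```

View pics/w6.png

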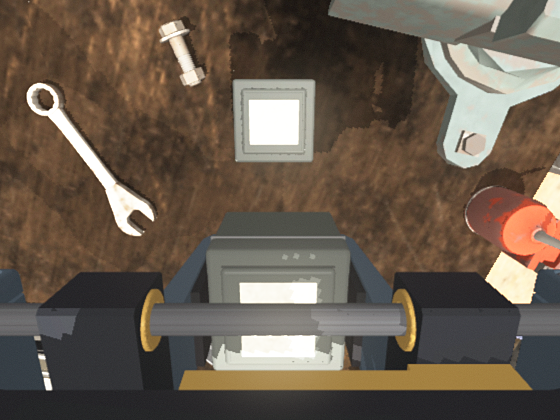

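The view is clear: the column lid is squared to the tool at (274,121), and the held tin sits at (278,300). I'll zoom in to get the rim edges.

```bash
python3 - <<'E'
import cv2
t=cv2.imread("pics/w6.png")
a=cv2.resize(t[65:175,220:330],(600,600),interpolation=cv2.INTER_CUBIC);cv2.imwrite("pics/w6a.png",a)
a=cv2.resize(t[205:390,190:370],(584,600),interpolation=cv2.INTER_CUBIC);cv2.imwrite("pics/w6b.png",a)
E
```

```text
(no output)
```

View pics/w6a.png

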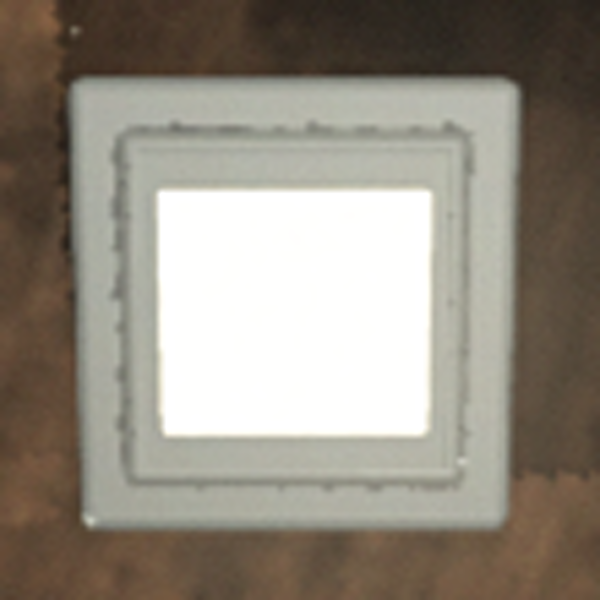

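View pics/w6b.png

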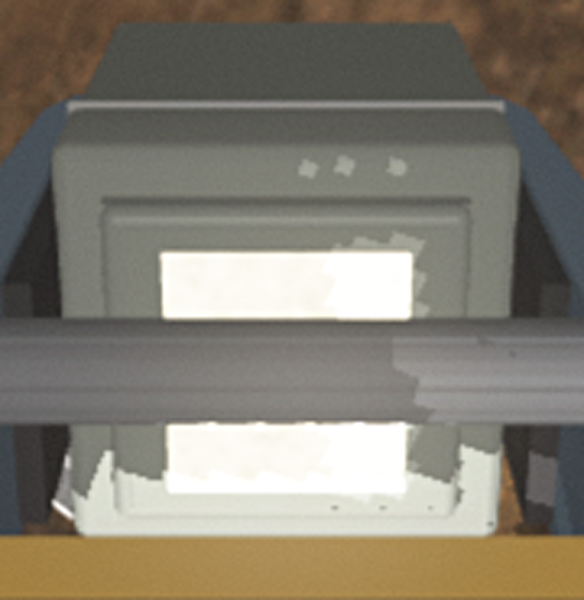

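```bash
python3 - <<'E'
from h import *
s=env.sense();cal=env.get_calibration("wrist");T=s["eef_pos"];Q=R.from_quat(s["orientation"])
A=lambda x,y:(220+x/5.4545,65+y/5.4545)
B=lambda x,y:(190+x/3.243,205+y/3.243)
def quad(f,pts,z):
    w=np.array([ray(cal,f(*p),z) for p in pts]);l=Q.inv().apply(w-T)[:,1:]
    return "yz",l.mean(0).round(2),"size",np.ptp(l,axis=0).round(1)
print("col label",quad(A,[(157,189),(433,189),(429,437),(160,437)],114))
print("col panel",quad(A,[(122,130),(470,133),(462,482),(128,482)],111))
print("col rim",quad(A,[(72,80),(520,80),(507,527),(82,527)],109))
z=T[2]-13.9
print("held label",quad(B,[(161,252),(412,252),(406,492),(167,492)],z+59))
print("held panel",quad(B,[(102,204),(470,204),(460,517),(115,517)],z+57))
print("held rim",quad(B,[(53,147),(518,147),(498,535),(77,535)],z+54))
E
```

```text
col label ('yz', array([ -3.59, -68.84]), 'size', array([35.3, 31.2]))
col panel ('yz', array([ -3.51, -69.19]), 'size', array([44.8, 44.7]))
col rim ('yz', array([ -3.57, -69.15]), 'size', array([57.7, 57.1]))
held label ('yz', array([-0.81,  2.19]), 'size', array([30.9, 34.6]))
held panel ('yz', array([-0.77,  2.28]), 'size', array([45.6, 45.5]))
held rim ('yz', array([-0.79,  1.93]), 'size', array([57.3, 57.2]))
```

```bash
python3 - <<'E'
import cv2
t=cv2.imread("pics/w4.png")
a=cv2.resize(t[150:260,220:330],(600,600),interpolation=cv2.INTER_CUBIC);cv2.imwrite("pics/w4a.png",cv2.convertScaleAbs(a,alpha=0.8))
t=cv2.imread("pics/w2.png")
a=cv2.resize(t[150:260,220:330],(600,600),interpolation=cv2.INTER_CUBIC);cv2.imwrite("pics/w2a.png",a)
E
```

```text
(no output)
```

View pics/w4a.png

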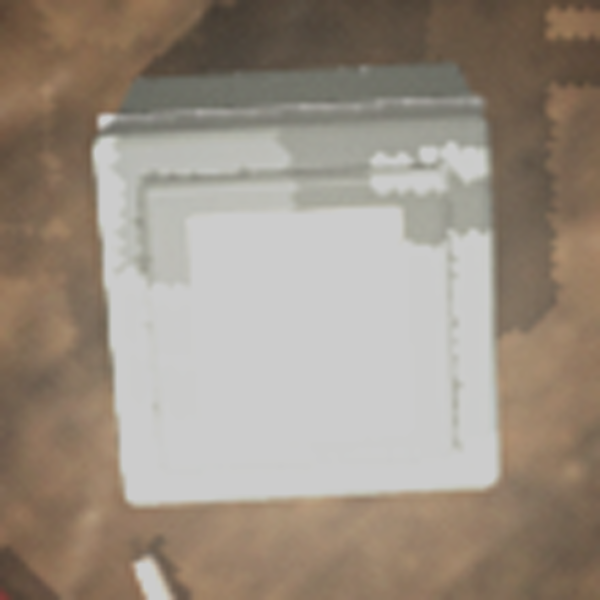

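View pics/w2a.png

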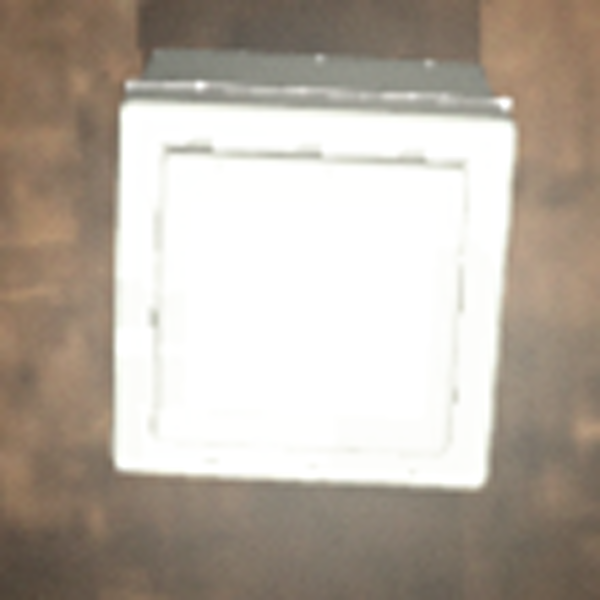

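```bash
python3 - <<'E'
from h import *
s=env.sense();cal=env.get_calibration("wrist");Q=R.from_quat(s["orientation"])
E=np.array(cal["extrinsics"]); Tw=np.eye(4);Tw[:3,:3]=Q.as_matrix();Tw[:3,3]=s["eef_pos"]; CT=E@Tw  # tool->cam
T4=np.eye(4);T4[:3,:3]=np.array([[0,.673,.74],[0,.74,-.673],[-1,0,0]]);T4[:3,3]=[520.5,365.8,163.2]
c4=dict(K=cal["K"],extrinsics=CT@np.linalg.inv(T4))
for z in (53,55):
    w=np.array([ray(c4,(220+x/5.4545,150+y/5.4545),z) for x,y in [(95,138),(488,118),(498,485),(127,503)]])
    m=w.mean(0); g=np.array([517.5,365.4,0]); Rg=R.from_euler('z',0).as_matrix()
    e=w[1]-w[0];e2=w[2]-w[3];ang=np.degrees(np.arctan2((e+e2)[1],(e+e2)[0]))
    a=np.radians(50.6);ty=np.array([np.cos(a),np.sin(a),0]);tz=np.array([np.sin(a),-np.cos(a),0])
    print(z,m.round(2),"ang",ang.round(1),"in grip tool y,z",((m-g)@ty).round(2),((m-g)@tz).round(2),np.linalg.norm(e),np.linalg.norm(w[2]-w[1]))
E
```

```text
53 [518.43 363.22  53.  ] ang 50.6 in grip tool y,z -1.09 2.1 57.452397081513254 57.33742014874428
55 [518.   363.63  55.  ] ang 50.6 in grip tool y,z -1.05 1.51 57.04356360859441 56.929404856112356
```

Three independent estimates agree, with the held tin at (−0.9, 2.0) mm and the column at (−3.55, −69.1) mm in the tool's y and z. I'll shift by (−0.27, −7.1) cm and go down to just above the panel.

```bash
python3 -m handwheel '[[[0,-0.1,-1,0,0,0,140],[0,-0.1,-2,0,0,0,140],[0,-0.07,-2,0,0,0,140],[0,0,-1.5,0,0,0,140],[0,0,-0.6,0,0,0,140],[1.5,0,0,0,0,0,140],[2,0,0,0,0,0,140],[1.5,0,0,0,0,0,140],[0.8,0,0,0,0,0,140],[0.3,0,0,0,0,0,140],[0,0,0,0,0,0,140],[0,0,0,0,0,0,140]]]'
python3 - <<'E'
from h import *
for n in("scene","top","wrist"):
    im=env.capture(n);cv2.imwrite(f"pics/{n}7.png",im[:,:,::-1])
s=env.sense();print(s["eef_pos"],s["ft_force"],R.from_quat(s["orientation"]).as_matrix().round(3).tolist())
t=cv2.imread("pics/scene7.png");cv2.imwrite("pics/scene7c.png",cv2.resize(t[170:290,250:370],(600,600),interpolation=cv2.INTER_CUBIC))
E
```

```text
t: 20.47
eef_pos: [428.4, -131.5, 140.3]
orientation: [0.406, 0.579, -0.406, 0.579]
ft_force: [-0.0, 0.5, -1.0]
opening: 56.7
[ 428.42394537 -131.49796575  140.37227809] [-0.49297557 -0.49034587 -0.95653482] [[0.001, 0.94, 0.34], [-0.001, 0.34, -0.94], [-1.0, 0.001, 0.001]]
```

View pics/scene7c.png

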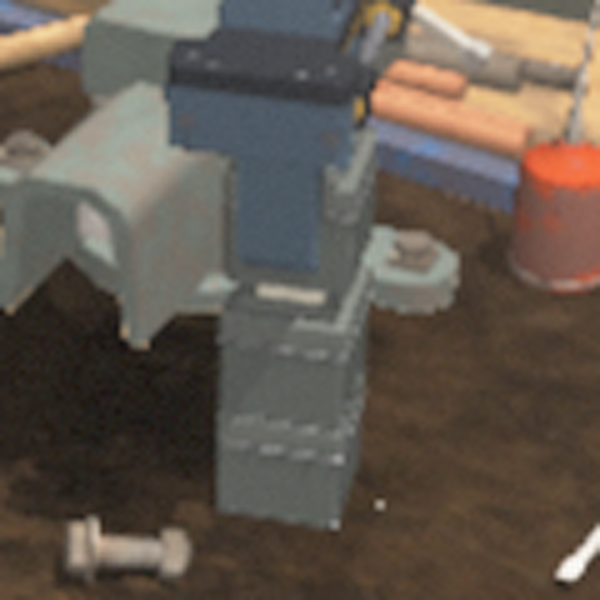

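View pics/wrist7.png

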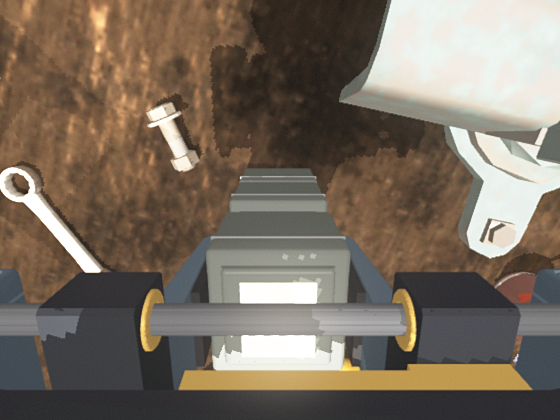

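Left-right alignment is symmetric (columns 231–327 for the seam against 208–350 for the tin). Now lower in small steps, watching the force.

```bash
python3 -m handwheel '[[[0.5,0,0,0,0,0,140],[0.3,0,0,0,0,0,140],[0.2,0,0,0,0,0,140],[0,0,0,0,0,0,140],[0,0,0,0,0,0,140]]]'
python3 -m handwheel '[[[0.2,0,0,0,0,0,140],[0.1,0,0,0,0,0,140],[0,0,0,0,0,0,140],[0,0,0,0,0,0,140]]]'
```

```text
t: 21.03
eef_pos: [427.8, -131.2, 129.5]
orientation: [0.406, 0.579, -0.406, 0.579]
ft_force: [-0.5, -0.3, -0.9]
opening: 56.7
t: 21.37
eef_pos: [427.9, -131.2, 126.6]
orientation: [0.406, 0.579, -0.406, 0.579]
ft_force: [-0.0, 0.7, -1.9]
opening: 56.8
```

The base is at about 112.7 mm, already below the panel top (114), with no contact force, so it is fitting over.

```bash
python3 -m handwheel '[[[0.1,0,0,0,0,0,140],[0.1,0,0,0,0,0,140],[0,0,0,0,0,0,140],[0,0,0,0,0,0,140]]]'
python3 -m handwheel '[[[0.05,0,0,0,0,0,140],[0,0,0,0,0,0,140],[0,0,0,0,0,0,140]]]'
```

```text
t: 21.7
eef_pos: [427.9, -131.2, 124.6]
orientation: [0.406, 0.579, -0.406, 0.579]
ft_force: [-0.4, 0.5, -1.3]
opening: 56.9
t: 21.95
eef_pos: [427.9, -131.3, 124.2]
orientation: [0.406, 0.579, -0.406, 0.579]
ft_force: [0.5, 0.2, -1.7]
opening: 56.9
```

```bash
python3 -m handwheel '[[[0.05,0,0,0,0,0,140],[0,0,0,0,0,0,140],[0,0,0,0,0,0,140]]]'
```

```text
t: 22.2
eef_pos: [428.1, -131.3, 123.8]
orientation: [0.406, 0.579, -0.406, 0.579]
ft_force: [0.1, 0.3, 3.1]
opening: 57.0
```

It seated at exactly the expected height (123.8) with +3 N. Release and rise.

```bash
python3 -m handwheel '[[[0,0,0,0,0,0,100],[0,0,0,0,0,0,60],[0,0,0,0,0,0,0],[0,0,0,0,0,0,0],[0,0,0,0,0,0,0],[0,0,0,0,0,0,0],[0,0,0,0,0,0,0]]]'
python3 -m handwheel '[[[-0.5,0,0,0,0,0,0],[-1.5,0,0,0,0,0,0],[-2.5,0,0,0,0,0,0],[-3,0,0,0,0,0,0],[-3,0,0,0,0,0,0],[-3,0,0,0,0,0,0],[-2.5,0,0,0,0,0,0],[-1,0,0,0,0,0,0],[0,0,0,0,0,0,0],[0,0,0,0,0,0,0]]]'
python3 - <<'E'
from h import *
for n in("scene","top","wrist"):
    im=env.capture(n);cv2.imwrite(f"pics/{n}8.png",im[:,:,::-1])
s=env.sense();print(s["t"],s["eef_pos"],s["ft_force"])
t=cv2.imread("pics/scene8.png");cv2.imwrite("pics/scene8c.png",cv2.resize(t[150:290,240:380],(600,600),interpolation=cv2.INTER_CUBIC))
E
```

```text
t: 22.78
eef_pos: [428.0, -131.3, 123.7]
orientation: [0.406, 0.579, -0.406, 0.579]
ft_force: [-0.1, 1.2, 0.2]
opening: 90.7
t: 23.62
eef_pos: [428.0, -131.3, 294.0]
orientation: [0.406, 0.579, -0.406, 0.579]
ft_force: [-0.0, 0.5, -0.7]
opening: 91.3
23.7667 [ 427.40933001 -131.01099337  292.74674642] [ 0.22027738 -0.30768288 -0.0616427 ]
```

View pics/scene8c.png

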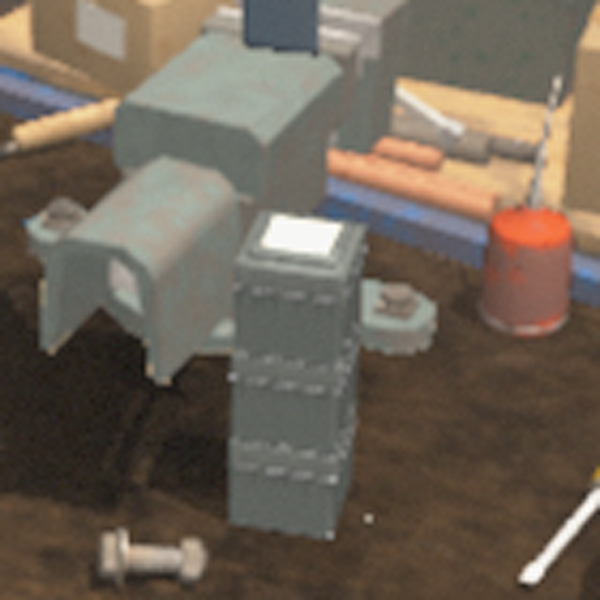

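View pics/wrist8.png

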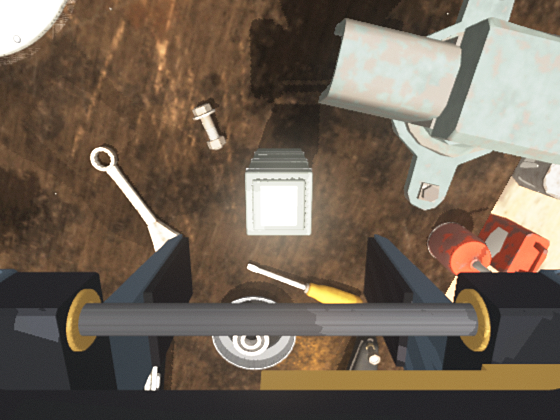

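The column stands square as three tins, panel at (278,205). Now for the heavy tin.

```bash
python3 -m handwheel '[[[0,0.8,-1.5,0,0,0,0],[0,1.6,-3.1,0,0,0,0],[0,1.6,-3.1,0,0,0,0],[0,1.6,-3.1,0,0,0,0],[0,1.6,-3.1,0,0,0,0],[0,1.6,-3.1,0,0,0,0],[0,1.6,-3.1,0,0,0,0],[0,1.6,-3.1,0,0,0,0],[0,1.6,-3.1,0,0,0,0],[0,0.8,-1.5,0,0,0,0],[0,0,0,0,0,0,0]]]'
python3 -m handwheel '[[[0,0,0,6.9,0,0,0],[0,0,0,6.9,0,0,0],[0,0,0,6.9,0,0,0],[0,0,0,6.8,0,0,0],[2,0,0,0,0,0,0],[3,0,0,0,0,0,0],[3,0,0,0,0,0,0],[3,0,0,0,0,0,0],[2,0,0,0,0,0,0],[0,0,0,0,0,0,0],[0,0,0,0,0,0,0]]]'
python3 - <<'E'
from h import *
im=env.capture("wrist");cal=env.get_calibration("wrist");cv2.imwrite("pics/w9.png",im[:,:,::-1])
s=env.sense();print(s["t"],s["eef_pos"],R.from_quat(s["orientation"]).as_matrix().round(3).tolist())
u,v=proj(cal,[468.6,176.5,59])
print("B",panel(im,cal,(u-70,v-70,u+70,v+70),55,200))
E
```

```text
t: 24.68
eef_pos: [468.5, 182.2, 292.5]
orientation: [0.405, 0.58, -0.405, 0.579]
ft_force: [-0.6, -0.9, 0.3]
opening: 91.4
t: 25.6
eef_pos: [467.9, 178.5, 163.0]
orientation: [-0.531, -0.466, 0.533, -0.465]
ft_force: [0.9, 0.2, 0.3]
opening: 91.1
25.65 [468.82384319 178.84978757 164.13497344] [[-0.0, 0.991, -0.132], [-0.0, -0.132, -0.991], [-1.0, -0.0, 0.0]]
B {'rect_c': array([468.2, 175.9]), 'size': array([56.4, 57.3]), 'ang': -7.6, 'cent': array([468.4, 176.8,  55. ]), 'px': array([279.3, 209.8]), 'n': 4655}
```

View pics/w9.png

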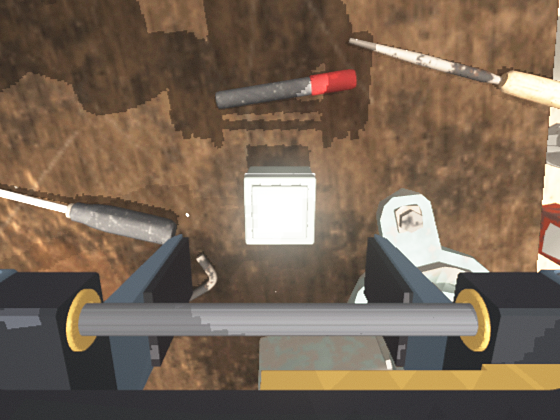

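The tin is at (279,210), square to the jaws. I'll descend 15 cm with a 2 mm z correction, then grip at 30 N.

```bash
python3 -m handwheel '[[[2,0,0.2,0,0,0,0],[3,0,0,0,0,0,0],[3,0,0,0,0,0,0],[3,0,0,0,0,0,0],[2,0,0,0,0,0,0],[1.5,0,0,0,0,0,0],[0.4,0,0,0,0,0,0],[0,0,0,0,0,0,0],[0,0,0,0,0,0,0]]]'
python3 -m handwheel '[[[0,0,0,0,0,0,140],[0,0,0,0,0,0,140],[0,0,0,0,0,0,140],[0,0,0,0,0,0,140],[0,0,0,0,0,0,140],[0,0,0,0,0,0,140],[0,0,0,0,0,0,140],[0,0,0,0,0,0,140],[0,0,0,0,0,0,140]]]' 30
```

```text
t: 26.4
eef_pos: [469.4, 177.4, 16.0]
orientation: [0.533, 0.466, -0.531, 0.466]
ft_force: [0.5, 0.2, -0.1]
opening: 90.7
t: 27.15
eef_pos: [468.6, 177.2, 14.9]
orientation: [0.532, 0.466, -0.532, 0.466]
ft_force: [-1.1, -0.0, 7.8]
opening: 57.1
```

```bash
python3 -m handwheel '[[[-0.5,0,0,0,0,0,140],[-1.5,0,0,0,0,0,140],[-3,0,0,0,0,0,140],[-3,0,0,0,0,0,140],[-3,0,0,0,0,0,140],[-3,0,0,0,0,0,140],[-3.5,0,0,0,0,0,140],[-3.5,0,0,0,0,0,140],[-3.5,0,0,0,0,0,140],[-3,0,0,0,0,0,140],[-2,0,0,0,0,0,140],[-1,0,0,0,0,0,140]]]' 30
python3 -m handwheel '[[[0,0.2,1.5,0,0,0,140],[0,0.4,3,0,0,0,140],[0,0.5,3.8,0,0,0,140],[0,0.5,3.8,0,0,0,140],[0,0.5,3.8,0,0,0,140],[0,0.5,3.8,0,0,0,140],[0,0.5,3.8,0,0,0,140],[0,0.6,3.8,0,0,0,140],[0,0.6,3.8,0,0,0,140],[0,0.6,3.8,0,0,0,140],[0,0.6,3.8,0,0,0,140],[0,0.6,3.8,0,0,0,140]]]'
python3 -m handwheel '[[[0,0.5,3.6,0,0,0,140],[0,0.5,3.6,0,0,0,140],[0,0.3,2.5,0,0,0,140],[0,0.1,1,0,0,0,140],[0,0,0,0,0,0,140],[0,0,0,0,0,0,140]]]'
```

```text
t: 28.15
eef_pos: [468.8, 177.3, 322.4]
orientation: [0.533, 0.465, -0.531, 0.466]
ft_force: [0.7, -0.2, -4.6]
opening: 57.0
t: 29.15
eef_pos: [471.7, -253.7, 318.5]
orientation: [-0.532, -0.467, 0.532, -0.465]
ft_force: [2.0, 0.3, -4.9]
opening: 57.0
t: 29.65
eef_pos: [472.0, -359.5, 318.5]
orientation: [0.532, 0.466, -0.532, 0.465]
ft_force: [0.7, 0.9, -5.3]
opening: 57.0
```

```bash
python3 -m handwheel '[[[1,0,0,0,0,0,140],[2,0,0,0,0,0,140],[2.5,0,0,0,0,0,140],[2.5,0,0,0,0,0,140],[2.5,0,0,0,0,0,140],[2.5,0,0,0,0,0,140],[1.5,0,0,0,0,0,140],[0.7,0,0,0,0,0,140],[0.2,0,0,0,0,0,140],[0,0,0,0,0,0,140],[0,0,0,0,0,0,140],[0,0,0,0,0,0,140]]]'
python3 - <<'E'
from h import *
for n in("scene","top","wrist"):
    im=env.capture(n);cv2.imwrite(f"pics/{n}10.png",im[:,:,::-1])
    c=env.get_calibration(n)
    if n=="top": print("col top",panel(im,c,(310,225,360,280),169,200))
    m=env.masks_of("dish",n)
    if m and n!="wrist": print(n,"dish",m[0]["confidence"],ray(c,m[0]["bbox"][:2],25).round(1))
s=env.sense();print(s["t"],s["eef_pos"],s["ft_force"],s["qvel"].round(3))
t=cv2.imread("pics/scene10.png");cv2.imwrite("pics/scene10c.png",cv2.resize(t[110:330,230:520],(780,592),interpolation=cv2.INTER_CUBIC))
t=cv2.imread("pics/top10.png");cv2.imwrite("pics/top10c.png",cv2.resize(t[150:300,110:460],(800,343),interpolation=cv2.INTER_CUBIC))
E
```

```text
t: 30.65
eef_pos: [473.0, -360.3, 166.8]
orientation: [0.532, 0.465, -0.532, 0.467]
ft_force: [-0.4, 0.7, -5.0]
opening: 56.9
scene dish 0.89 [ 467.7 -366.    25. ]
col top {'rect_c': array([ 427.5, -126.9]), 'size': array([118.5, 131.2]), 'ang': -5.4, 'cent': array([ 426.8, -126.1,  169. ]), 'px': array([334.5, 252. ]), 'n': 2750}
top dish 0.63 [ 513.4 -356.1   25. ]
30.95 [ 472.5343923  -360.20115581  165.97383663] [ 0.61028213 -0.08564822 -5.15576839] [-0.001  0.002  0.001  0.    -0.    -0.001]
```

View pics/scene10c.png

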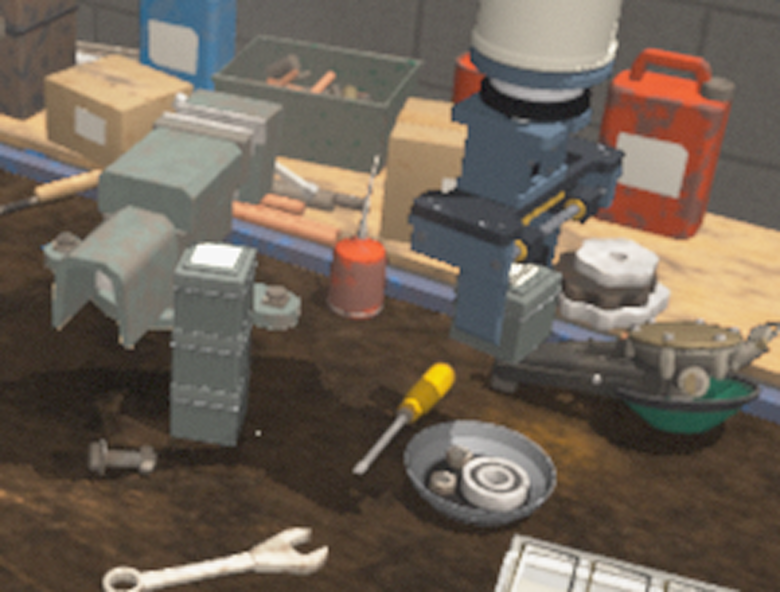

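View pics/top10c.png

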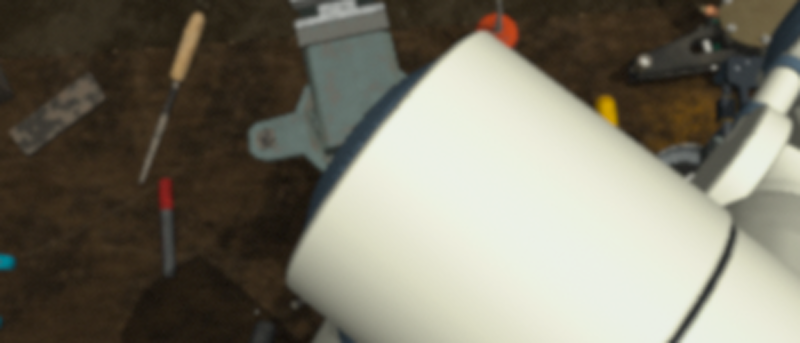

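View pics/wrist10.png

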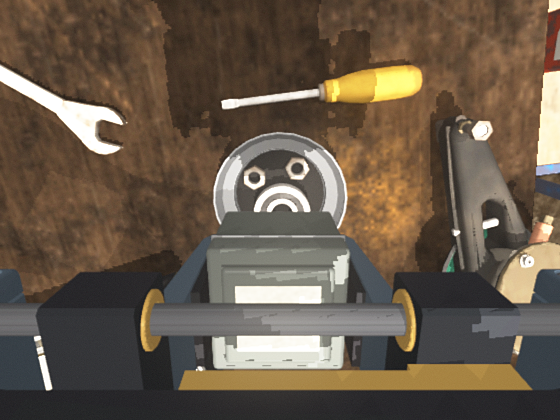

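```bash
python3 - <<'E'
from h import *
c=env.get_calibration("wrist");s=env.sense();print(s["eef_pos"],[ray(c,p,28).round() for p in [(280,133),(213,195),(347,195),(280,197)]],proj(c,[473,-361,28]))
E
```

```text
[ 472.5343923  -360.20115581  165.97383663] [array([ 481., -304.,   28.]), array([ 414., -349.,   28.]), array([ 533., -365.,   28.]), array([ 473., -359.,   28.])] [279.86318487 199.08758795]
```

```bash
python3 -c "
from workcell import env
env.close_job()"
```

```text
the job is handed in; nothing more can be done
```

The job is handed in at about 31 s of the 72 s allowed. The lighter tin is stacked on the column, and the heavier one is held over the dish.

- **Weighing:** The tin nearer the vise read about 4.8 N (0.49 kg). The far-left one read about 1.6 N (0.16 kg), so it is the lighter.
- **Stacking:** I set the heavy tin back, then lowered the lighter one onto the column. It touched within about 0.1 mm of the expected seated height, with about 3 N on the wrist. After I let go, the scene and wrist pictures showed a square three-tin column, and nothing on the bench appeared to have moved.
- **Holding:** The heavier tin is gripped at 30 N and the arm is at rest. Its base is about 151 mm above the bench and level. It is within about 5 mm of the dish's middle by the wrist camera and about 8 mm by the scene-camera estimate.

**Checks that failed or disagreed:**
- The last top-camera reading of the column and dish was useless, because the arm blocked the view. I relied on the scene and wrist pictures instead.
- When I set the heavy tin back on the bench, I briefly pressed it down with about 25 N before releasing, which is under the limits.

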